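# Turn a cover over in the chute for inspection

## Task

The inside of the little metal cover has to be looked at. Take it from the mat, set it hollow side down on the upper ledge of the turn-over chute and slowly push it off the ledge towards the back wall, so that it comes down the ramp into the catch tray on its other face; then lay it, hollow side up, on the microscope's white stage plate, centred and with its long side along the plate's long side. Leave the dark steel strips where they are.

Things in the scene. Friction and masses are not known exactly. Their poses are not given: they have to be found in the camera images.
- cover: shallow aluminium lid, 60 mm long (own x), 44 mm wide (own y), 10 mm thick, 50 g; one face plain, the other hollow (7 mm deep, 4 mm walls). Starts on the mat, hollow side down. Origin: centre of the hollow side's rim plane; own z points to the plain face: up at the start, down once turned over (the origin is then on top, 10 mm above what it lies on). Grip it across the 44 mm width
- chute: turn-over chute, fixed, slippery steel with clear cheeks. Origin on the table under the centre of its upper ledge; own x (level): the way a part is pushed off, towards the back wall; z up. Along x: tray stop at -181 mm (26 mm high), tray to -86, then a ramp rising at 30 degrees, under the ledge, to the back wall at +85 (200 mm high); cheeks from -60 to the wall, 78 mm wide over all
- ledge (a point): centre of the ledge's top, 175 mm above the table; axes as the chute's. The ledge spans x = -35 to +35 mm and is 66 mm wide; the cheeks end just below its top. Lay the cover here, long side along x
- catch_tray (a point): centre of the floor of the chute's catch tray, 8 mm above the table; axes as the chute's. The floor is 95 mm long (own x) and 128 mm wide inside its low side rails (18 mm high)
- scope: the microscope stand, fixed: a black base 250 mm (own x) by 160 mm (own y), 22 mm high, origin at the centre of its underside, with a column 230 mm high at own x = +100 mm (clamp block 50 mm wide round it at 145 to 195 mm height); the optical head is swung away to the far side, to +x
- stage (a point): centre of the top face of the white stage plate on the microscope's base, 25 mm above the table; the plate is 3 mm thick, 70 mm along own x and 90 mm (its long side) along own y; axes as the stand's
- mat: the thin grey mat, fixed, 200 by 210 mm, 3 mm thick, on which the cover and the strips lie; origin at the centre of its underside
- strip0: dark steel strip, 42 x 12 x 9 mm, lying on the mat; origin at the centre of its underside; leave it alone
- strip1: a second such strip; leave it alone
- strip2: a third such strip, at the other end of the mat; leave it alone
- ledge_edge (a point): middle of the ledge's edge (chute x = +35 mm) over which the cover is pushed, at the height of its top; beyond it a 50 mm gap to the back wall, between cheeks 66 mm apart and 20 mm higher. Pushed slowly (under 80 mm/s) at mid rear end until that end is 15 to 20 mm (10 at most) short of this edge, it tips nose down into the gap, turns over on the ramp and slides back into the tray within 1 s
There are look-alikes about, which are no part of the job. Leave any brown, purple or red look-alike of the cover alone.

How it is judged:
By the outcome, as a careful person would: the job done as asked, in the order asked, and still so for the second after the job is handed in, with the robot touching nothing.
It also fails if it takes over 72 s, if anything falls off the work surface, if the arm or the gripper's body presses on something with over 40 N, if the wrist force passes 120 N, or if a joint passes its speed limit or range.

## Robot

A 6-joint arm with a two-finger parallel gripper is mounted at the origin on the work surface. World frame = base frame: x ahead of the robot, y to its left, z up, the work surface at z = 0. Lengths are in m, angles in rad, forces in N, time in s.
With the tool pointing down it reaches from about 0.35 to 0.775 m from the base axis. Payload 5.5 kg.
Tool frame: the origin (TCP) lies midway between the tips of the shut fingers; the grasp point (between the pads) lies 19 mm behind it; z points along the fingers, y is the line along which they close (so a half turn about z gives the same grasp; the last joint's range is limited). The gripper opens to 85 mm and grips with 20 to 120 N. Pads are 22 mm wide; open, the fingers measure 114 mm over their backs; the gripper's body (76 mm by 85 mm) begins 54 mm behind the grasp point. The pads swing forward as they close: fully open they stand 13 mm farther back than shut.
Start: joints at [-1.266, 0.313, 0.046, 1.304, 0, 1.431], TCP at [0.247, -0.519, 0.2] pointing down, gripper open.
Joint ranges: [-2.76, 2.76], [-0.86, 1.69], [-1.03, 1.26], [-2.2, 2.34], [-1.47, 1.5], [-3.14, 3.14]. Speed limits (rad/s): [2.57, 2.57, 3.14, 3.14, 3.14, 3.14].

## Interface

Orientations are given as a unit quaternion [w, x, y, z].
In Python, from workcell import telemetry, imaging, env gives the robot as it stands. The module is installed in compiled form; this text tells all that it offers.
- The arm moves only by the tool step_arm, never from a script. Its argument "moves" is a list of rows, each a list of 3 entries, a list of its own where there are three numbers: the shift along the tool's x, y, z in mm, then the turn, a rotation vector about the tool's x, y, z in rad, then the finger opening in mm, from 0 to 85.4. A call has 1 to 8 rows; each row is the pose to reach, as a shift and turn from the pose commanded when the call began, along the tool's axes at that moment; what a row does not reach only later rows make up. A row lasts 1/12 s, in which the tool goes at most 41.7 mm and 7.16 degrees, less where a joint would pass 70% of its speed; a pose out of reach is approached as far as the arm can. A call with a gripper value outside its range is refused whole. The fingers move at their own pace and stop on an object; "grip_force" is the grip in N (left out, the last holds). Time passes only in rows, so rows that repeat a pose let the fingers close. It gives the time, the measured TCP pose, the force, the opening and the grip force at its end, in the units of the state.
- telemetry.get_state(): the state, without advancing time (a new reading comes with each control period).
- imaging.read_camera(name): name is "scene" or "top" or "wrist"; returns the picture (400x640x3 uint8, red, green, blue); there is no depth.
- imaging.camera_params(name): a dict with "camera_matrix" (3x3 intrinsics, pixels), "D" ([k1, k2, p1, p2, k3] as OpenCV has them; the pictures are not rectified), "pose" (4x4, takes a point from camera to world coordinates). Camera axes: x right, y up, looking along -z (the intrinsics and any distortion apply to the point x, -y, -z); pixel columns grow to the right and rows downward; lengths in m; the calibration is good to about 2 mm. A picture is of the moment at which its call begins: read the wrist's pose just before it. camera_params takes no time and is no camera call; for the wrist camera it gives the pose at the moment of the call.
- env.hand_in(): hands the job in; it is judged then, once.
The state is a dict: "clock": time; "joint_pos": joint angles; "qvel": joint speeds; "tau": joint torques, N m; "tcp_pos": TCP position; "orientation": TCP orientation; "wrist_force": force on the tool from outside, world axes, zero at the start; "ft_torque": the same for the moment, N m; "finger_gap": finger opening in m; "grip_force": force on a finger pad.
Only numpy, scipy, OpenCV 4.12 (cv2) and the standard library are available. Lean on these libraries where they do the work, as an engineer would, in place of code of your own. Each camera call takes 0.05 s, during which the arm holds its last target. There are 200 camera calls.

## Working session

There is one attempt and no reset: what is moved stays moved. The work goes in short steps, Python scripts to look and compute and a tool call to move; the robot and the scene stay as the last step left them, time stands still between calls to the robot, and variables do not carry over. Pictures are saved under pics/ and viewed, at most 10 in all, crops included, and the job is handed in when it is done.

Besides the shell and the picture viewer there is one more tool, called after "Emit:" by a JSON object that holds its "api" and its "payload", one argument or row to a line. step_arm: Moves the arm, as the interface text tells. Its arguments: {"type":"object","properties":{"moves":{"type":"array"},"grip_force":{"type":"number"}},"required":["moves"]}

```bash
mkdir -p pics
cat > h.py <<'E'
import numpy as np, cv2
from workcell import telemetry, imaging, env
from scipy.spatial.transform import Rotation as R
def snap(n,f):
    P=imaging.camera_params(n); im=imaging.read_camera(n); cv2.imwrite('pics/'+f+'.png',im[:,:,::-1]); np.save('pics/'+f+'.npy',P['pose']); return im
def px2w(n,uv,z,pose=None):
    P=imaging.camera_params(n); T=np.array(P['pose']) if pose is None else pose
    u=cv2.undistortPoints(np.array(uv,float).reshape(-1,1,2),np.array(P['camera_matrix']),np.array(P['D']))[:,0]
    d=np.c_[u[:,0],-u[:,1],-np.ones(len(u))]@T[:3,:3].T
    o=T[:3,3]; return o+d*((np.asarray(z)-o[2])/d[:,2])[:,None]
def w2px(n,X,pose=None):
    P=imaging.camera_params(n); T=np.array(P['pose']) if pose is None else pose
    c=(np.array(X,float).reshape(-1,3)-T[:3,3])@T[:3,:3]; c=c*[1,-1,-1]
    return cv2.projectPoints(c,np.zeros(3),np.zeros(3),np.array(P['camera_matrix']),np.array(P['D']))[0][:,0]
def totool(p):
    s=telemetry.get_state(); q=s['orientation']; r=R.from_quat([q[1],q[2],q[3],q[0]])
    return r.inv().apply(np.array(p)-s['tcp_pos'])*1000, r
E
python3 - <<'E'
from h import *
a=snap('top','top1'); b=snap('scene','sc1')
for n in('top','scene','wrist'):
    P=imaging.camera_params(n); print(n,np.round(P['pose'],3).tolist(),np.round(P['camera_matrix'],0).tolist())
s=telemetry.get_state(); print(s['tcp_pos'],s['orientation'],s['clock'])
E
```

```text
top [[-0.012, 0.983, -0.183, 0.208], [-1.0, -0.012, 0.001, 0.062], [-0.001, 0.183, 0.983, 1.652], [0.0, 0.0, 0.0, 1.0]] [[453.0, 0.0, 319.0], [0.0, 453.0, 207.0], [0.0, 0.0, 1.0]]
scene [[-0.832, -0.462, 0.306, 0.94], [0.554, -0.684, 0.474, 0.739], [-0.009, 0.564, 0.826, 1.366], [0.0, 0.0, 0.0, 1.0]] [[463.0, 0.0, 318.0], [0.0, 463.0, 202.0], [0.0, 0.0, 1.0]]
wrist [[0.431, 0.854, 0.291, 0.322], [-0.902, 0.409, 0.137, -0.484], [-0.002, -0.322, 0.947, 0.374], [0.0, 0.0, 0.0, 1.0]] [[285.0, 0.0, 321.0], [0.0, 285.0, 197.0], [0.0, 0.0, 1.0]]
[ 0.24724421 -0.51854978  0.19876751] [-8.45935012e-04  9.75367447e-01  2.20584723e-01 -9.13521610e-05] 0.1
```

View pics/top1.png

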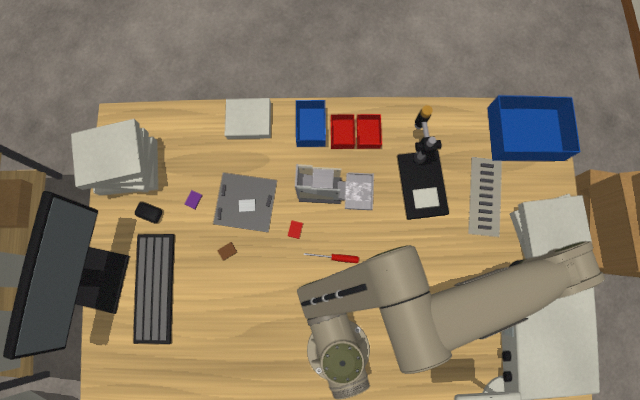

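View pics/sc1.png

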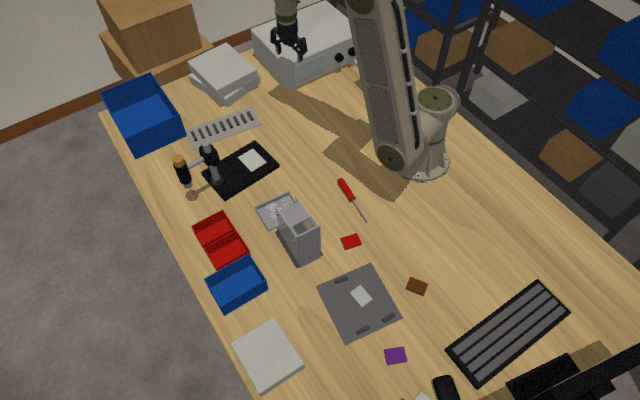

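The top view shows the mat at about (245,201) with the cover at (247,205), the chute at (335,187) and its tray on the right, and the scope base at (423,183) with its plate at (426,198). I'll enlarge this area.

Run:
```python
import cv2,numpy as np
a=cv2.imread('pics/top1.png')
A=cv2.resize(a[160:240,205:385],None,fx=4.4,fy=4.4,interpolation=cv2.INTER_CUBIC)[:, :792]
B=cv2.resize(a[140:225,390:470],None,fx=2.8,fy=2.8,interpolation=cv2.INTER_CUBIC)
C=np.zeros((600,800,3),np.uint8); C[:A.shape[0],:A.shape[1]]=A; C[355:355+B.shape[0],:B.shape[1]]=B
b=cv2.imread('pics/sc1.png'); D=cv2.resize(b[185:275,240:370],None,fx=2.7,fy=2.7,interpolation=cv2.INTER_CUBIC)
C[355:355+D.shape[0],300:300+D.shape[1]]=D
cv2.imwrite('pics/c1.png',C)
```

```text
(no output)
```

View pics/c1.png

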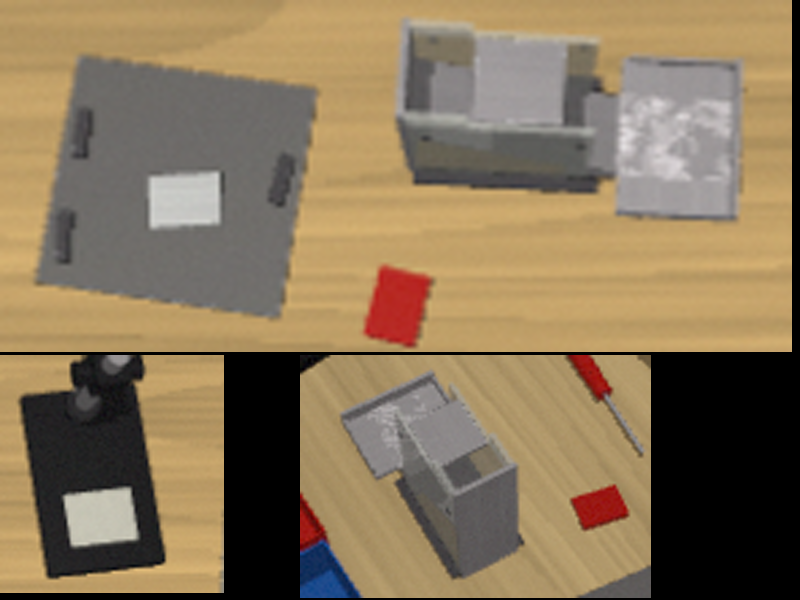

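Run:
```python
from h import *
def A(l): return [(205+(x+.5)/4.4-.5,160+(y+.5)/4.4-.5) for x,y in l]
def B(l): return [(390+(x+.5)/2.8-.5,140+(y-355+.5)/2.8-.5) for x,y in l]
def rep(n,p):
    c=p.mean(0); e=[p[(i+1)%4]-p[i] for i in range(4)]
    print(n,np.round(c,4),[ (round(float(np.linalg.norm(v[:2])*1000)),round(float(np.degrees(np.arctan2(v[1],v[0]))),1)) for v in e])
rep('cover',px2w('top',A([(148,174),(219,170),(221,225),(151,230)]),.013))
rep('ledge',px2w('top',A([(478,36),(564,40),(563,124),(473,121)]),.175))
rep('tray',px2w('top',A([(622,58),(741,62),(737,218),(616,214)]),.022))
rep('wall',px2w('top',A([(404,20),(598,38),(596,128),(401,116)]),[.2,.195,.195,.2]))
rep('plate',px2w('top',B([(64,495),(134,488),(138,541),(70,548)]),.025))
rep('base',px2w('top',B([(21,396),(133,385),(163,564),(48,577)]),.022))
rep('mat',px2w('top',A([(80,56),(317,90),(280,318),(37,283)]),.003))
```

```text
cover [0.5218 0.3291 0.013 ] [(60, -87.4), (47, -177.1), (59, 93.5), (48, 4.2)]
ledge [0.5807 0.048  0.175 ] [(66, -93.4), (66, 178.3), (68, 87.4), (67, -3.8)]
tray [ 0.5683 -0.0867  0.022 ] [(101, -92.6), (134, 176.6), (101, 87.4), (134, -3.5)]
wall [0.5789 0.063  0.1975] [(147, -95.6), (70, 177.6), (146, 86.2), (75, -1.8)]
plate [ 0.5385 -0.3342  0.025 ] [(95, -84.8), (72, -179.2), (92, 95.2), (71, 3.5)]
base [ 0.5918 -0.3244  0.022 ] [(155, -84.5), (247, -174.3), (155, 95.6), (248, 5.7)]
mat [0.536  0.3368 0.003 ] [(208, -99.2), (198, 171.3), (208, 81.3), (199, -9.0)]
```

Emit:
{"api": "step_arm", "payload": {
  "moves": [
    [[204,-216,-40],[0,0,0],85],
    [[204,-216,-40],[0,0,0],85],
    [[204,-216,-40],[0,0,0],85],
    [[204,-216,-40],[0,0,0],85],
    [[204,-216,-40],[0,0,0],85],
    [[204,-216,-40],[0,0,0],85],
    [[204,-216,-40],[0,0,0],85],
    [[204,-216,-40],[0,0,0],85]
  ]
}}

```text
clock: 0.77
tcp_pos: [0.339, -0.2312, 0.2405]
orientation: [-0.001, 0.975, 0.223, 0.001]
wrist_force: [-1.4, -0.7, -0.3]
finger_gap: 0.0851
grip_force: 0.0
```

Emit:
{"api": "step_arm", "payload": {
  "moves": [
    [[204,-216,0],[0,0,0],85],
    [[204,-216,0],[0,0,0],85],
    [[204,-216,0],[0,0,0],85],
    [[204,-216,0],[0,0,0],85],
    [[204,-216,0],[0,0,0],85],
    [[204,-216,0],[0,0,0],85],
    [[204,-216,0],[0,0,0],85],
    [[204,-216,0],[0,0,0],85]
  ]
}}

```text
clock: 1.43
tcp_pos: [0.4308, 0.0517, 0.2392]
orientation: [-0.001, 0.975, 0.224, 0.0]
wrist_force: [-1.0, -1.2, -0.9]
finger_gap: 0.0851
grip_force: 0.0
```

Emit:
{"api": "step_arm", "payload": {
  "moves": [
    [[204,-216,0],[0,0,1.96],70],
    [[204,-216,0],[0,0,1.96],70],
    [[204,-216,0],[0,0,1.96],70],
    [[204,-216,0],[0,0,1.96],70],
    [[204,-216,0],[0,0,1.96],70],
    [[204,-216,0],[0,0,1.96],70],
    [[204,-216,0],[0,0,1.96],70],
    [[204,-216,0],[0,0,1.96],70]
  ]
}}

```text
clock: 2.1
tcp_pos: [0.4925, 0.0821, 0.2398]
orientation: [-0.099, 0.993, -0.065, -0.009]
wrist_force: [0.6, -0.5, 0.8]
finger_gap: 0.0701
grip_force: 0.0
```

Run:
```python
from h import *
s=telemetry.get_state(); print(s['joint_pos'],s['qvel'],s['tcp_pos'],s['orientation'])
t,r=totool([.522,.329,.2]); print(t, r.as_matrix().round(3).tolist())
des=R.from_matrix(np.array([[np.cos(a:=np.radians(-87)),np.sin(a),0],[np.sin(a),-np.cos(a),0],[0,0,-1]]).T)
print((r.inv()*des).as_rotvec())
```

```text
[-0.12848861  0.15759907 -0.073543    1.37143287  0.19574902  3.14007914] [-0.58228444 -0.09459658 -0.16444225  0.05431713  0.38265332 -0.00097523] [0.492502   0.08212504 0.23975725] [-0.09852676  0.99298522 -0.06468278 -0.00943268]
[  -0.75676959 -236.12933755   87.40925808] [[0.991, -0.13, -0.006], [-0.127, -0.972, 0.197], [-0.031, -0.194, -0.98]]
[-0.14120558  0.16225918  1.38347625]
```

```bash
cat >> h.py <<'E'
def go(p,yaw):
    t,r=totool(p); a=np.radians(yaw); c,s=np.cos(a),np.sin(a)
    des=R.from_matrix(np.array([[c,s,0],[s,-c,0],[0,0,-1.]]).T)
    print('shift',t.round(1),'rot',(r.inv()*des).as_rotvec().round(3))
E
python3 -c "
from h import *
go([.522,.329,.2],93); go([.5,.2,.24],40)"
```

```text
shift [  -0.8 -236.1   87.4] rot [-0.171 -0.148 -1.747]
shift [  -7.5 -115.6   22.9] rot [-0.198 -0.051 -0.825]
```

Emit:
{"api": "step_arm", "payload": {
  "moves": [
    [[-8,-116,23],[-0.198,-0.051,-0.825],70],
    [[-8,-116,23],[-0.198,-0.051,-0.825],70],
    [[-8,-116,23],[-0.198,-0.051,-0.825],70],
    [[-8,-116,23],[-0.198,-0.051,-0.825],70],
    [[-8,-116,23],[-0.198,-0.051,-0.825],70],
    [[-8,-116,23],[-0.198,-0.051,-0.825],70],
    [[-8,-116,23],[-0.198,-0.051,-0.825],70],
    [[-8,-116,23],[-0.198,-0.051,-0.825],70]
  ]
}}

```text
clock: 2.77
tcp_pos: [0.4984, 0.2017, 0.2401]
orientation: [0.001, 0.939, 0.345, -0.0]
wrist_force: [-0.2, 0.2, -0.3]
finger_gap: 0.07
grip_force: 0.0
```

```bash
python3 -c "
from h import *
go([.522,.329,.2],93)"
```

```text
shift [100.4 -81.9  39.7] rot [ 0.002  0.002 -0.92 ]
```

Emit:
{"api": "step_arm", "payload": {
  "moves": [
    [[100,-82,80],[0,0,-0.92],70],
    [[100,-82,80],[0,0,-0.92],70],
    [[100,-82,80],[0,0,-0.92],70],
    [[100,-82,80],[0,0,-0.92],70],
    [[100,-82,80],[0,0,-0.92],70],
    [[100,-82,80],[0,0,-0.92],70],
    [[100,-82,80],[0,0,-0.92],70],
    [[100,-82,80],[0,0,-0.92],70]
  ]
}}

```text
clock: 3.43
tcp_pos: [0.5225, 0.3279, 0.1595]
orientation: [0.001, 0.689, 0.725, -0.001]
wrist_force: [-1.0, 0.1, 0.1]
finger_gap: 0.0697
grip_force: 0.0
```

Run:
```python
from h import *
im=snap('wrist','w1')
m=(im.min(2)>150).astype(np.uint8); n,l,st,c=cv2.connectedComponentsWithStats(m)
for i in range(1,n):
    if st[i,4]>800: print(st[i],c[i])
```

```text
[  542    46    98   220 11294] [601.88321233 194.57163095]
[ 302  148   41   43 1430] [322.45034965 165.36643357]
```

View pics/w1.png

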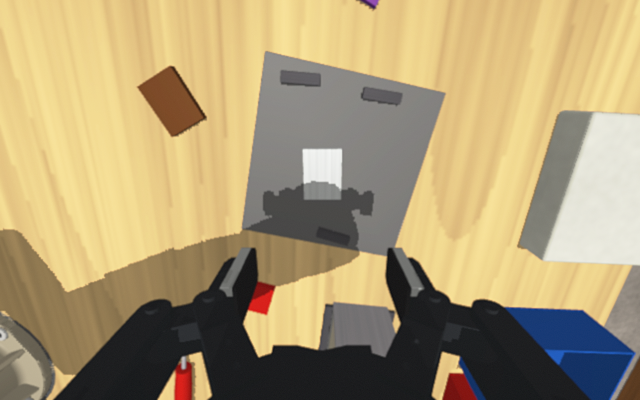

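The wrist view shows the cover on the mat, with corners at about (302,149), (341,149), (341,199), (304,199). It lies clear between the strips.

Run:
```python
from h import *
T=np.load('pics/w1.npy')
p=px2w('wrist',[(302,149),(341.5,149),(342,200),(304,200)],.013,T); print(p.round(4),p.mean(0))
for i in range(4): v=p[(i+1)%4]-p[i]; print(np.linalg.norm(v)*1000,np.degrees(np.arctan2(v[1],v[0])))
im=cv2.imread('pics/w1.png')
q=px2w('wrist',[(281,70),(280,83),(321,73),(320,86),(363,88),(361,99),(402,94),(400,104),(317,235),(349,245),(322,228),(350,237)],.005,T); print(q.round(3)[:,:2].tolist())
go([*p.mean(0)[:2],.03],94)
```

```text
[[0.4984 0.3567 0.013 ]
 [0.5429 0.359  0.013 ]
 [0.5481 0.2982 0.013 ]
 [0.5026 0.2958 0.013 ]] [0.52301255 0.32743675 0.013     ]
44.55731650285094 2.9820693100568123
61.05744540525304 -85.14317892671231
45.4956816747538 -177.01659517215475
61.03501347105411 93.97634797157411
[[0.473, 0.438], [0.472, 0.425], [0.516, 0.437], [0.515, 0.424], [0.562, 0.425], [0.561, 0.413], [0.605, 0.421], [0.604, 0.411], [0.52, 0.246], [0.563, 0.234], [0.526, 0.256], [0.563, 0.246]]
shift [-1.000e-01  5.000e-01  1.296e+02] rot [-0.     0.002 -0.02 ]
```

Emit:
{"api": "step_arm", "payload": {
  "moves": [
    [[0,0,40],[0,0,-0.015],70],
    [[0,0,80],[0,0,-0.015],70],
    [[0,0,115],[0,0,-0.015],70],
    [[0,0,135],[0,0,-0.015],70],
    [[0,0,148],[0,0,-0.015],70],
    [[0,0,154],[0,0,-0.015],70],
    [[0,0,154],[0,0,-0.015],70],
    [[0,0,154],[0,0,-0.015],50]
  ]
}}

```text
clock: 4.15
tcp_pos: [0.5231, 0.3278, 0.0068]
orientation: [0.001, 0.685, 0.729, -0.0]
wrist_force: [0.9, -0.8, -0.9]
finger_gap: 0.0593
grip_force: 0.0
```

Emit:
{"api": "step_arm", "payload": {
  "moves": [
    [[0,0,0],[0,0,0],42],
    [[0,0,0],[0,0,0],40],
    [[0,0,0],[0,0,0],38],
    [[0,0,0],[0,0,0],38],
    [[0,0,0],[0,0,0],38],
    [[0,0,0],[0,0,0],38]
  ],
  "grip_force": 30
}}

```text
clock: 4.65
tcp_pos: [0.5227, 0.3281, 0.0067]
orientation: [0.001, 0.684, 0.729, -0.0]
wrist_force: [-0.4, -0.2, 0.8]
finger_gap: 0.038
grip_force: 0.0
```

Emit:
{"api": "step_arm", "payload": {
  "moves": [
    [[0,0,0],[0,0,0],60],
    [[0,0,0],[0,0,0],60],
    [[0,0,0],[0,0,0],60],
    [[0,0,3],[0,0,0],60],
    [[0,0,6],[0,0,0],60],
    [[0,0,6],[0,0,0],60]
  ]
}}

```text
clock: 5.15
tcp_pos: [0.522, 0.3277, -0.0006]
orientation: [0.001, 0.684, 0.729, -0.001]
wrist_force: [-1.3, 0.3, 0.4]
finger_gap: 0.0599
grip_force: 0.0
```

Emit:
{"api": "step_arm", "payload": {
  "moves": [
    [[0,0,0],[0,0,0],50],
    [[0,0,0],[0,0,0],46],
    [[0,0,0],[0,0,0],42],
    [[0,0,0],[0,0,0],38],
    [[0,0,0],[0,0,0],38],
    [[0,0,0],[0,0,0],38]
  ],
  "grip_force": 30
}}

```text
clock: 5.65
tcp_pos: [0.5227, 0.328, 0.0005]
orientation: [0.001, 0.684, 0.729, -0.0]
wrist_force: [-0.2, -0.4, -0.2]
finger_gap: 0.0382
grip_force: 0.0
```

```bash
python3 -c "
from h import *
im=snap('wrist','w2');cv2.imwrite('pics/w2c.png',cv2.resize(im[140:320,200:440,::-1],None,fx=3,fy=3))"
```

```text
(no output)
```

View pics/w2c.png

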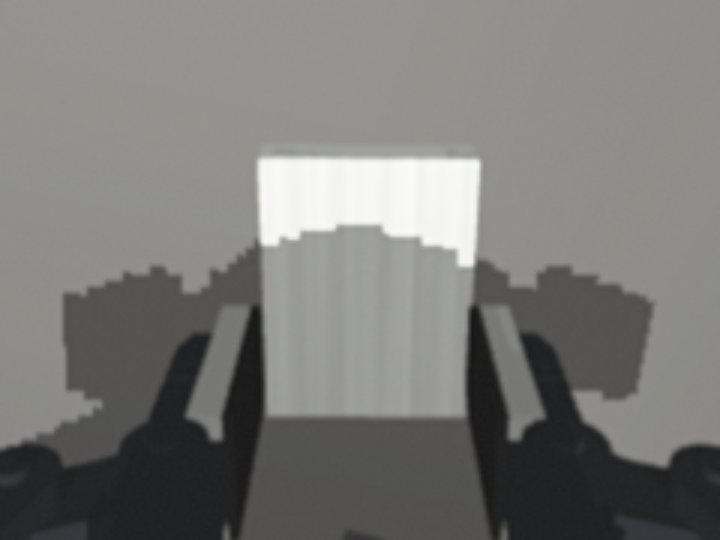

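The crop shows the pads (strips at about x 250 and 482) on either side of the cover but seemingly above it. I'll compute their tip height from the calibration.

Run:
```python
from h import *
T=np.load('pics/w2.npy'); s=telemetry.get_state()
print(s['tcp_pos'],T.round(3)[:3,3],(np.linalg.inv(T)@np.r_[s['tcp_pos'],1]).round(4), s['finger_gap'],s['wrist_force'],s['joint_pos'])
print(w2px('wrist',[[.5227,.328,z] for z in(0,.013,.03,.05)],T))
c=[(200+x/3,140+y/3) for x,y in [(258,157),(480,158),(468,416),(265,416)]]
for z in (.005,.013): print(px2w('wrist',c,z,T).round(4).tolist())
t=[(200+x/3,140+y/3) for x,y in [(250,305),(481,305)]]
for z in(.005,.015,.025,.035,.045): print(z,px2w('wrist',t,z,T).round(4).tolist())
```

```text
[5.22643764e-01 3.28022535e-01 4.59085838e-04] [0.516 0.411 0.175] [ 7.000e-04 -2.170e-02 -1.921e-01  1.000e+00] 0.03824365919687106 [0.47275629 0.67138053 0.6595895 ] [ 0.43166456  0.5173378  -0.15344154  0.89965688 -0.00220602  1.93850499]
[[322.42114045 228.95275138]
 [322.53377888 237.77027102]
 [322.70646696 251.29032649]
 [322.95839677 271.01816805]]
[[0.498, 0.3541, 0.005], [0.5445, 0.3569, 0.005], [0.5486, 0.2936, 0.005], [0.5012, 0.2906, 0.005]]
[[0.4989, 0.3568, 0.013], [0.5431, 0.3594, 0.013], [0.547, 0.2991, 0.013], [0.5019, 0.2962, 0.013]]
0.005 [[0.4971, 0.3194, 0.005], [0.5484, 0.3226, 0.005]]
0.015 [[0.4982, 0.3247, 0.015], [0.5465, 0.3278, 0.015]]
0.025 [[0.4993, 0.3301, 0.025], [0.5446, 0.333, 0.025]]
0.035 [[0.5005, 0.3354, 0.035], [0.5428, 0.3381, 0.035]]
0.045 [[0.5016, 0.3408, 0.045], [0.5409, 0.3433, 0.045]]
```

Emit:
{"api": "step_arm", "payload": {
  "moves": [
    [[0,0,0],[0,0,0],60],
    [[0,0,0],[0,0,0],60],
    [[0,0,0],[0,0,0],60],
    [[0,0,2],[0,0,0],60],
    [[0,0,4],[0,0,0],60],
    [[0,0,6],[0,0,0],60],
    [[0,0,6],[0,0,0],60]
  ]
}}

```text
clock: 6.28
tcp_pos: [0.5221, 0.3278, -0.0063]
orientation: [0.001, 0.684, 0.729, -0.001]
wrist_force: [0.5, -0.4, -0.6]
finger_gap: 0.0598
grip_force: 0.0
```

```bash
python3 -c "
from h import *
im=imaging.read_camera('scene')
T=np.array(imaging.camera_params('scene')['pose'])
s=telemetry.get_state();print(s['tcp_pos'],s['wrist_force'],w2px('scene',[s['tcp_pos'],[.5227,.328,.013]]))
cv2.imwrite('pics/s2c.png',cv2.resize(im[220:350,290:430,::-1],None,fx=4.5,fy=4.5,interpolation=cv2.INTER_CUBIC))"
```

```text
[ 0.52222699  0.32782084 -0.0061068 ] [-0.01171514 -0.81293236 -0.78547506] [[359.79993738 297.56834215]
 [360.12202758 295.28806515]]
```

View pics/s2c.png

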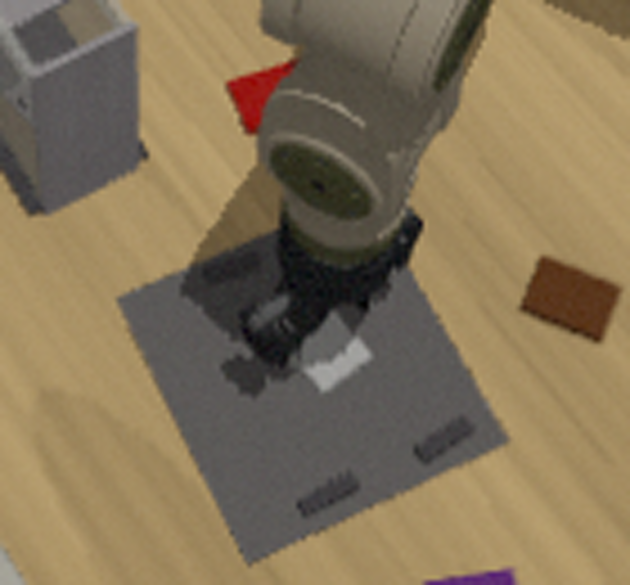

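The scene crop shows the left finger's tip at about (272,365) with a detached shadow at (245,375), so the tips are still well above the mat. I'll estimate their height.

Run:
```python
from h import *
for z in(0,.01,.02,.03,.04,.05): print(z,((w2px('scene',[[.552,.340,z],[.562,.338,z],[.560,.317,z]])-[290,220])*4.5).round(0).tolist())
```

```text
0 [[291.0, 382.0], [277.0, 387.0], [262.0, 362.0]]
0.01 [[291.0, 376.0], [278.0, 382.0], [262.0, 356.0]]
0.02 [[292.0, 371.0], [279.0, 376.0], [263.0, 351.0]]
0.03 [[293.0, 365.0], [279.0, 371.0], [264.0, 345.0]]
0.04 [[294.0, 359.0], [280.0, 365.0], [264.0, 339.0]]
0.05 [[295.0, 354.0], [281.0, 359.0], [265.0, 333.0]]
```

Emit:
{"api": "step_arm", "payload": {
  "moves": [
    [[0,0,3],[0,0,0],60],
    [[0,0,6],[0,0,0],60],
    [[0,0,9],[0,0,0],60],
    [[0,0,12],[0,0,0],60],
    [[0,0,14],[0,0,0],60],
    [[0,0,14],[0,0,0],60]
  ]
}}

```text
clock: 6.83
tcp_pos: [0.5221, 0.3277, -0.0204]
orientation: [0.001, 0.684, 0.729, -0.001]
wrist_force: [-0.8, -0.3, -0.1]
finger_gap: 0.0601
grip_force: 0.0
```

```bash
python3 -c "
from h import *
im=snap('wrist','w3');s=telemetry.get_state();print(s['tcp_pos'],s['joint_pos'])
cv2.imwrite('pics/w3c.png',cv2.resize(im[140:320,200:440,::-1],None,fx=3,fy=3))"
```

```text
[ 0.52228211  0.32779779 -0.02004119] [ 0.43156259  0.53828039 -0.1753594   0.85773802 -0.00217727  1.9384163 ]
```

View pics/w3c.png

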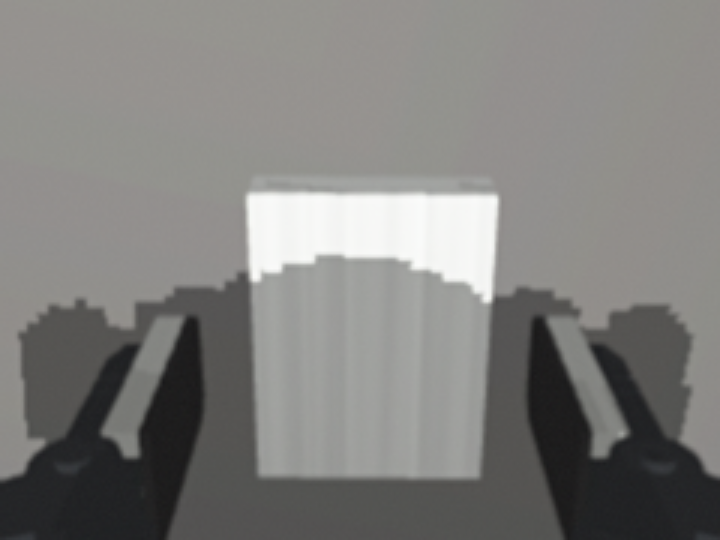

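The crop shows both pads straddling the cover symmetrically. Their tips, at (187,318) and (545,318), are about 16 mm above its top, so the real fingertips are about 40 mm behind the nominal TCP. I'll go lower, checking force.

Emit:
{"api": "step_arm", "payload": {
  "moves": [
    [[0,0,3],[0,0,0],60],
    [[0,0,6],[0,0,0],60],
    [[0,0,9],[0,0,0],60],
    [[0,0,12],[0,0,0],60],
    [[0,0,15],[0,0,0],60],
    [[0,0,18],[0,0,0],60],
    [[0,0,20],[0,0,0],60],
    [[0,0,20],[0,0,0],60]
  ]
}}

```text
clock: 7.55
tcp_pos: [0.5228, 0.328, -0.0339]
orientation: [0.002, 0.684, 0.729, 0.001]
wrist_force: [-11.8, -7.2, 38.2]
finger_gap: 0.0599
grip_force: 19.8
```

Emit:
{"api": "step_arm", "payload": {
  "moves": [
    [[0,0,0],[0,0,0],52],
    [[0,0,0],[0,0,0],48],
    [[0,0,0],[0,0,0],44],
    [[0,0,0],[0,0,0],38],
    [[0,0,0],[0,0,0],38],
    [[0,0,0],[0,0,0],38]
  ],
  "grip_force": 30
}}

```text
clock: 8.05
tcp_pos: [0.5241, 0.3294, -0.0308]
orientation: [0.002, 0.684, 0.73, 0.003]
wrist_force: [-15.2, -5.7, 54.8]
finger_gap: 0.0437
grip_force: 38.9
```

Emit:
{"api": "step_arm", "payload": {
  "moves": [
    [[0,0,-8],[0,0,0],38],
    [[0,0,-8],[0,0,0],50],
    [[0,0,-12],[0,0,0],50],
    [[0,0,-12],[0,0,0],50],
    [[0,0,-12],[0,0,0],38],
    [[0,0,-12],[0,0,0],38],
    [[0,0,-12],[0,0,0],38],
    [[0,0,-12],[0,0,0],38]
  ],
  "grip_force": 30
}}

```text
clock: 8.72
tcp_pos: [0.5225, 0.3278, -0.028]
orientation: [0.001, 0.684, 0.729, -0.001]
wrist_force: [-0.9, -1.5, 5.9]
finger_gap: 0.0429
grip_force: 30.5
```

Emit:
{"api": "step_arm", "payload": {
  "moves": [
    [[0,0,-15],[0,0,0],38],
    [[0,0,-50],[0,0,0],38],
    [[0,0,-90],[0,0,0],38],
    [[0,0,-130],[0,0,0],38],
    [[0,0,-170],[0,0,0],38],
    [[0,0,-210],[0,0,0],38],
    [[0,0,-250],[0,0,0],38],
    [[0,0,-260],[0,0,0],38]
  ]
}}

```text
clock: 9.38
tcp_pos: [0.5245, 0.3294, 0.2386]
orientation: [0.003, 0.684, 0.729, 0.004]
wrist_force: [1.1, -0.2, -0.2]
finger_gap: 0.0428
grip_force: 31.0
```

```bash
python3 -c "
from h import *
s=telemetry.get_state();print(s['finger_gap'],s['grip_force'],s['tcp_pos'])
go([.575,.09,.23],87)"
```

```text
0.04283805214413492 31.03291690349579 [0.52454495 0.32944661 0.23862235]
shift [-242.2   35.     8.7] rot [ 0.009 -0.002  0.116]
```

Emit:
{"api": "step_arm", "payload": {
  "moves": [
    [[-352,30,8],[0,0,0.116],38],
    [[-352,30,8],[0,0,0.116],38],
    [[-352,30,8],[0,0,0.116],38],
    [[-352,30,8],[0,0,0.116],38],
    [[-352,30,8],[0,0,0.116],38],
    [[-352,30,8],[0,0,0.116],38],
    [[-352,30,8],[0,0,0.116],38],
    [[-352,30,8],[0,0,0.116],38]
  ]
}}

```text
clock: 10.05
tcp_pos: [0.5714, -0.0031, 0.2239]
orientation: [0.0, 0.725, 0.688, -0.001]
wrist_force: [1.1, -0.6, -0.2]
finger_gap: 0.0433
grip_force: 31.0
```

Emit:
{"api": "step_arm", "payload": {
  "moves": [
    [[0,0,0],[0,0,0],38],
    [[0,0,0],[0,0,0],38]
  ]
}}

```text
clock: 10.22
tcp_pos: [0.5716, -0.0037, 0.2237]
orientation: [-0.0, 0.727, 0.687, -0.001]
wrist_force: [-0.3, 0.2, 0.4]
finger_gap: 0.043
grip_force: 31.0
```

```bash
python3 -c "
from h import *
im=snap('wrist','w4');s=telemetry.get_state();print(s['finger_gap'],s['tcp_pos'],s['orientation'])
cv2.imwrite('pics/w4c.png',cv2.resize(im[60:260,190:450,::-1],None,fx=3,fy=3))
go([.58,.048,.2],87)"
```

```text
0.04337981985485156 [ 0.57138952 -0.00204129  0.22396401] [-1.14733569e-04  7.26135482e-01  6.87551004e-01 -9.30383065e-04]
shift [50.5  5.9 23.9] rot [-0.001  0.001 -0.002]
```

View pics/w4c.png

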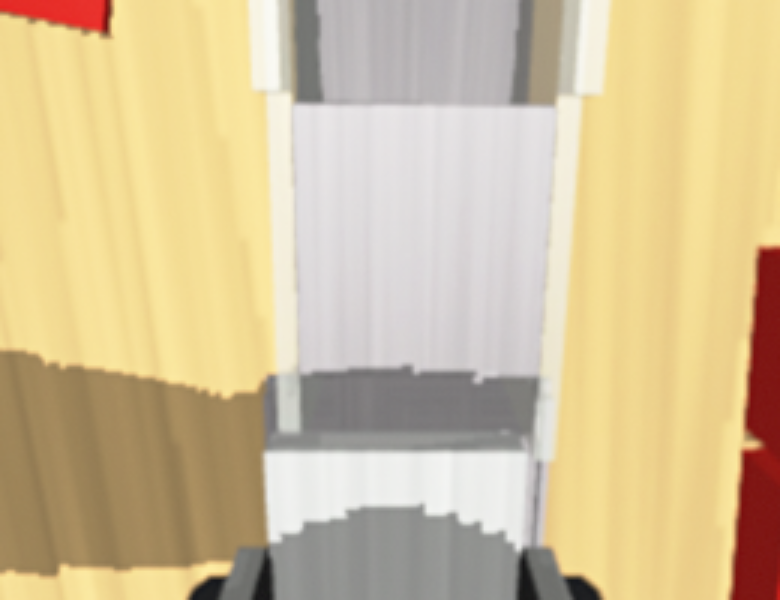

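The ledge's front edge runs from (293,103) to (556,103) in the crop, with its sides going down to (300,430) and (543,430). The cover is held square at the bottom.

Run:
```python
from h import *
T=np.load('pics/w4.npy')
f=lambda l:[(190+(x+.5)/3-.5,60+(y+.5)/3-.5) for x,y in l]
p=px2w('wrist',f([(293,103),(556,103),(300,430),(543,430)]),.175,T); print(p.round(4).tolist())
d=lambda a,b:(np.linalg.norm((b-a)[:2])*1000,np.degrees(np.arctan2(*(b-a)[1::-1])))
print(d(p[0],p[1]),d(p[2],p[0]),d(p[3],p[1]), d((p[2]+p[3])/2,(p[0]+p[1])/2))
a=np.radians(87.0); e=(p[0]+p[1])/2; c=e-.035*np.array([np.cos(a),np.sin(a),0]); print('edge',e,'ledge',c)
go([c[0],c[1],.175-.031],87)
q=px2w('wrist',f([(265,450),(532,450)]),.224+.031+.010,T); print('held cover front corners',q)
```

```text
[[0.5507, 0.0844, 0.175], [0.6154, 0.0807, 0.175], [0.5446, -0.0012, 0.175], [0.6122, -0.005, 0.175]]
(np.float64(64.79773747138555), np.float64(-3.2093643116501562)) (np.float64(85.76718039848076), np.float64(85.89232460048899)) (np.float64(85.75506430855796), np.float64(87.83061950688918)) (np.float64(85.74885404874803), np.float64(86.86140358794749))
edge [0.58306851 0.08255263 0.175     ] ledge [0.58123675 0.04760059 0.175     ]
shift [50.2  7.2 79.9] rot [-0.001  0.001 -0.002]
held cover front corners [[0.55095393 0.02780682 0.265     ]
 [0.59567123 0.02531151 0.265     ]]
```

Emit:
{"api": "step_arm", "payload": {
  "moves": [
    [[25,4,0],[0,0,0],38],
    [[50,7,0],[0,0,0],38],
    [[50,7,15],[0,0,0],38],
    [[50,7,40],[0,0,0],38],
    [[50,7,60],[0,0,0],38],
    [[50,7,70],[0,0,0],38],
    [[50,7,75],[0,0,0],38],
    [[50,7,75],[0,0,0],38]
  ]
}}

```text
clock: 10.93
tcp_pos: [0.5805, 0.0494, 0.1492]
orientation: [0.0, 0.725, 0.689, -0.001]
wrist_force: [0.0, -0.4, 0.2]
finger_gap: 0.0429
grip_force: 31.0
```

Emit:
{"api": "step_arm", "payload": {
  "moves": [
    [[0,0,2],[0,0,0],38],
    [[0,0,3],[0,0,0],38],
    [[0,0,4],[0,0,0],38],
    [[0,0,4],[0,0,0],38]
  ]
}}

```text
clock: 11.27
tcp_pos: [0.582, 0.0482, 0.1471]
orientation: [0.002, 0.725, 0.688, 0.0]
wrist_force: [-0.4, 0.3, -0.0]
finger_gap: 0.0431
grip_force: 31.0
```

Emit:
{"api": "step_arm", "payload": {
  "moves": [
    [[0,0,1],[0,0,0],38],
    [[0,0,2],[0,0,0],38],
    [[0,0,2],[0,0,0],38]
  ]
}}

```text
clock: 11.52
tcp_pos: [0.5815, 0.0482, 0.1444]
orientation: [0.001, 0.725, 0.688, -0.0]
wrist_force: [0.6, 0.5, 0.3]
finger_gap: 0.043
grip_force: 31.0
```

```bash
python3 -c "
from h import *
s=telemetry.get_state();print(s['tcp_pos'],s['wrist_force'])"
```

```text
[0.58146844 0.04819684 0.144403  ] [0.62548942 0.45795603 0.25450368]
```

Emit:
{"api": "step_arm", "payload": {
  "moves": [
    [[0,0,1],[0,0,0],38],
    [[0,0,1],[0,0,0],38]
  ]
}}

```text
clock: 11.68
tcp_pos: [0.5816, 0.0482, 0.144]
orientation: [0.001, 0.725, 0.688, -0.0]
wrist_force: [-1.3, -0.1, 3.8]
finger_gap: 0.0429
grip_force: 31.4
```

Emit:
{"api": "step_arm", "payload": {
  "moves": [
    [[0,0,1],[0,0,0],38],
    [[0,0,1],[0,0,0],38]
  ]
}}

```text
clock: 11.85
tcp_pos: [0.5818, 0.0482, 0.144]
orientation: [0.002, 0.725, 0.688, 0.0]
wrist_force: [-2.8, 0.1, 8.7]
finger_gap: 0.0431
grip_force: 31.9
```

Emit:
{"api": "step_arm", "payload": {
  "moves": [
    [[0,0,0],[0,0,0],48],
    [[0,0,0],[0,0,0],56],
    [[0,0,0],[0,0,0],60],
    [[0,0,-20],[0,0,0],60],
    [[0,0,-50],[0,0,0],40],
    [[0,0,-70],[0,0,0],0],
    [[-60,0,-70],[0,0,0],0],
    [[-60,0,-70],[0,0,0],0]
  ]
}}

```text
clock: 12.52
tcp_pos: [0.5794, -0.0132, 0.214]
orientation: [0.003, 0.725, 0.689, 0.0]
wrist_force: [0.4, 0.6, 0.2]
finger_gap: 0.0118
grip_force: 0.0
```

```bash
python3 -c "
from h import *
im=snap('wrist','w5');s=telemetry.get_state();print(s['finger_gap'],s['tcp_pos'])
cv2.imwrite('pics/w5c.png',cv2.resize(im[60:260,190:450,::-1],None,fx=3,fy=3))"
```

```text
0.004191160064167397 [ 0.57880752 -0.0157976   0.21303886]
```

View pics/w5c.png

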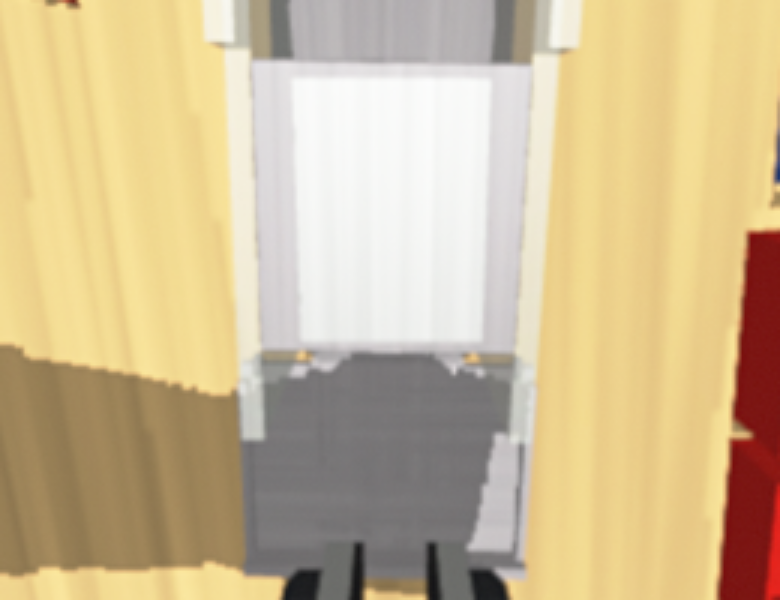

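The cover is centred and square on the ledge, spanning (292,78) to (490,342). Now I'll descend behind it with shut fingers.

Emit:
{"api": "step_arm", "payload": {
  "moves": [
    [[0,0,20],[0,0,0],0],
    [[0,0,45],[0,0,0],0],
    [[0,0,60],[0,0,0],0],
    [[0,0,65],[0,0,0],0],
    [[0,0,65],[0,0,0],0],
    [[0,0,65],[0,0,0],0]
  ]
}}

```text
clock: 13.07
tcp_pos: [0.5784, -0.0115, 0.1478]
orientation: [0.001, 0.725, 0.689, -0.0]
wrist_force: [-0.1, 0.0, 1.0]
finger_gap: 0.0002
grip_force: 0.0
```

Run:
```python
from h import *
s=telemetry.get_state(); print(s['tcp_pos'],s['finger_gap'],s['wrist_force'])
a=np.radians(87);u=np.array([np.cos(a),np.sin(a)]);n=np.array([-u[1],u[0]])
r=s['tcp_pos'][:2]-np.array([.5812,.0476]); print('chute x,y',1000*r@u,1000*r@n)
go([*(np.array([.5812,.0476])+.007*u),.148],87)
# tip height check in wrist image: pad-front tip in view
T=np.array(imaging.camera_params('wrist')['pose'])
im=imaging.read_camera('wrist'); cv2.imwrite('pics/w6.png',im[:,:,::-1])
g=im[:,322].astype(int).sum(1); print([(i,int(g[i])) for i in range(130,300,4)])
```

```text
[ 0.57844385 -0.01149811  0.14776208] 0.00015473709435916944 [-0.0716119   0.04113811  0.98790908]
chute x,y -59.16136201038362 -0.3405821118617936
shift [66.2 -0.3 -0.4] rot [0.001 0.002 0.   ]
[(130, 729), (134, 729), (138, 726), (142, 725), (146, 722), (150, 720), (154, 717), (158, 714), (162, 712), (166, 711), (170, 708), (174, 707), (178, 704), (182, 703), (186, 700), (190, 697), (194, 698), (198, 696), (202, 692), (206, 692), (210, 504), (214, 345), (218, 346), (222, 345), (226, 347), (230, 342), (234, 345), (238, 350), (242, 69), (246, 64), (250, 74), (254, 73), (258, 68), (262, 68), (266, 73), (270, 73), (274, 70), (278, 85), (282, 80), (286, 82), (290, 86), (294, 88), (298, 80)]
```

Run:
```python
from h import *
s=telemetry.get_state();a=np.radians(87);u=np.array([np.cos(a),np.sin(a)])
for f in(0,.008,.011):
  p=s['tcp_pos'][:2]+f*u
  print(f,[(z,w2px('wrist',[[*p,z]])[0].round(0).tolist()) for z in(.173,.177,.181,.185,.189)])
im=cv2.imread('pics/w6.png').astype(int).sum(2)
for r in range(232,262,3): print(r,im[r,304:342:3].tolist())
```

```text
0 [(0.173, [322.0, 247.0]), (0.177, [323.0, 250.0]), (0.181, [323.0, 254.0]), (0.185, [323.0, 257.0]), (0.189, [323.0, 261.0])]
0.008 [(0.173, [323.0, 235.0]), (0.177, [323.0, 238.0]), (0.181, [323.0, 241.0]), (0.185, [323.0, 245.0]), (0.189, [323.0, 248.0])]
0.011 [(0.173, [323.0, 230.0]), (0.177, [323.0, 233.0]), (0.181, [323.0, 236.0]), (0.185, [323.0, 240.0]), (0.189, [323.0, 243.0])]
232 [344, 343, 342, 345, 346, 349, 342, 341, 343, 347, 337, 337, 338]
235 [350, 349, 343, 347, 345, 349, 346, 343, 346, 345, 343, 343, 340]
238 [347, 346, 344, 348, 345, 349, 350, 348, 344, 348, 345, 348, 346]
241 [348, 348, 317, 314, 319, 183, 151, 304, 314, 314, 334, 341, 342]
244 [348, 345, 314, 314, 313, 143, 70, 301, 310, 308, 329, 340, 339]
247 [353, 354, 311, 313, 318, 141, 70, 303, 311, 310, 328, 345, 345]
250 [168, 171, 317, 308, 315, 116, 74, 275, 314, 312, 278, 162, 160]
253 [85, 119, 317, 314, 315, 118, 75, 266, 313, 317, 277, 78, 86]
256 [88, 139, 317, 314, 313, 115, 67, 271, 315, 309, 286, 75, 90]
259 [94, 174, 313, 311, 317, 119, 72, 268, 313, 314, 299, 88, 91]
```

Emit:
{"api": "step_arm", "payload": {
  "moves": [
    [[6,0,0],[0,0,0],0],
    [[12,0,0],[0,0,0],0],
    [[15,0,0],[0,0,0],0],
    [[15,0,2],[0,0,0],0],
    [[15,0,3],[0,0,0],0],
    [[15,0,3],[0,0,0],0]
  ]
}}

```text
clock: 13.62
tcp_pos: [0.579, 0.0035, 0.1443]
orientation: [0.001, 0.725, 0.689, -0.0]
wrist_force: [-0.4, -0.4, 0.6]
finger_gap: 0.0001
grip_force: 0.0
```

Emit:
{"api": "step_arm", "payload": {
  "moves": [
    [[0,0,1],[0,0,0],0],
    [[0,0,2],[0,0,0],0],
    [[0,0,2],[0,0,0],0]
  ]
}}

```text
clock: 13.87
tcp_pos: [0.579, 0.0032, 0.1422]
orientation: [0.001, 0.725, 0.688, -0.0]
wrist_force: [-0.1, -0.4, 0.3]
finger_gap: 0.0003
grip_force: 0.0
```

Emit:
{"api": "step_arm", "payload": {
  "moves": [
    [[0,0,1],[0,0,0],0],
    [[0,0,2],[0,0,0],0],
    [[0,0,2],[0,0,0],0]
  ]
}}

```text
clock: 14.12
tcp_pos: [0.5794, 0.0028, 0.1407]
orientation: [0.002, 0.725, 0.688, -0.0]
wrist_force: [0.4, -1.2, 1.3]
finger_gap: -0.0
grip_force: 1.2
```

Emit:
{"api": "step_arm", "payload": {
  "moves": [
    [[0,0,-2],[0,0,0],0],
    [[3,0,-2],[0,0,0],0],
    [[7,0,-2],[0,0,0],0],
    [[11,0,-2],[0,0,0],0],
    [[15,0,-2],[0,0,0],0],
    [[19,0,-2],[0,0,0],0],
    [[23,0,-2],[0,0,0],0],
    [[23,0,-2],[0,0,0],0]
  ]
}}

```text
clock: 14.78
tcp_pos: [0.5811, 0.0273, 0.1434]
orientation: [0.002, 0.725, 0.689, 0.001]
wrist_force: [0.1, 0.3, 5.5]
finger_gap: -0.0
grip_force: 2.9
```

```bash
cat >> h.py <<'E'
def chx():
    s=telemetry.get_state();a=np.radians(87);u=np.array([np.cos(a),np.sin(a)]);n=np.array([-u[1],u[0]])
    r=s['tcp_pos'][:2]-np.array([.5812,.0476]); print('chute x,y,z',1000*r@u,1000*r@n,s['tcp_pos'][2],s['wrist_force'])
E
python3 - <<'E'
from h import *
chx(); T=np.array(imaging.camera_params('wrist')['pose'])
im=imaging.read_camera('wrist'); cv2.imwrite('pics/w7.png',im[:,:,::-1])
m=((im.min(2)>195)).astype(np.uint8); n,l,st,c=cv2.connectedComponentsWithStats(m)
for i in range(1,n):
    if st[i,4]>600: print(st[i],c[i].round())
print([(r,int(im[r,312].astype(int).sum())) for r in range(60,262,6)])
E
```

```text
chute x,y,z -20.297593649391057 -0.9322509156715568 0.14336359269601862 [0.13546102 0.34990064 5.45103414]
[ 216   15  215   22 3980] [323.  25.]
[  222    37   203   250 17670] [323. 169.]
[(60, 326), (66, 349), (72, 351), (78, 350), (84, 353), (90, 540), (96, 552), (102, 553), (108, 554), (114, 551), (120, 554), (126, 502), (132, 745), (138, 743), (144, 741), (150, 739), (156, 737), (162, 732), (168, 731), (174, 729), (180, 724), (186, 723), (192, 720), (198, 718), (204, 717), (210, 713), (216, 708), (222, 707), (228, 708), (234, 435), (240, 429), (246, 359), (252, 331), (258, 331)]
```

Run:
```python
from h import *
a=np.radians(87);u=np.array([np.cos(a),np.sin(a)]);L=np.array([.5812,.0476])
for r,z in((87,.175),(129,.185),(232,.185),(232,.175),(238,.175),(246,.18),(246,.185)): p=px2w('wrist',[(316,r)],z)[0]; print(r,z,round(1000*(p[:2]-L)@u,1))
im=cv2.imread('pics/w7.png').astype(int).sum(2)
print([(r,int(im[r,312])) for r in range(226,262,2)]); print([(r,int(im[r,335])) for r in range(226,262,2)])
for r in (100,140,220,236,242,248): print(r,im[r,270:380:5].tolist())
```

```text
87 0.175 68.0
129 0.185 49.7
232 0.185 -2.3
232 0.175 -7.1
238 0.175 -10.8
246 0.18 -13.1
246 0.185 -10.4
[(226, 707), (228, 708), (230, 629), (232, 421), (234, 435), (236, 431), (238, 432), (240, 429), (242, 427), (244, 426), (246, 359), (248, 331), (250, 333), (252, 331), (254, 329), (256, 329), (258, 331), (260, 329)]
[(226, 711), (228, 709), (230, 592), (232, 516), (234, 437), (236, 438), (238, 439), (240, 440), (242, 440), (244, 439), (246, 383), (248, 353), (250, 198), (252, 161), (254, 194), (256, 214), (258, 228), (260, 272)]
100 [471, 347, 555, 553, 560, 572, 551, 551, 543, 540, 555, 544, 549, 552, 573, 553, 560, 554, 538, 378, 441, 453]
140 [465, 739, 740, 736, 732, 741, 743, 733, 732, 738, 741, 740, 730, 743, 749, 732, 738, 735, 740, 728, 454, 447]
220 [605, 634, 702, 716, 698, 699, 707, 696, 693, 711, 711, 705, 708, 714, 704, 698, 701, 714, 694, 631, 629, 616]
236 [613, 634, 705, 717, 459, 407, 430, 422, 417, 442, 438, 431, 437, 438, 429, 423, 462, 706, 692, 612, 624, 614]
242 [611, 364, 454, 438, 426, 418, 431, 422, 419, 437, 440, 429, 434, 440, 424, 425, 432, 442, 616, 348, 606, 615]
248 [361, 373, 362, 363, 363, 347, 369, 362, 330, 329, 64, 317, 331, 353, 347, 370, 362, 362, 351, 360, 366, 384]
```

Emit:
{"api": "step_arm", "payload": {
  "moves": [
    [[4,0,-1],[0,0,0],0],
    [[8,0,-1],[0,0,0],0],
    [[12,0,-1],[0,0,0],0],
    [[16,0,-1],[0,0,0],0],
    [[20,0,-1],[0,0,0],0],
    [[23,0,-1],[0,0,0],0],
    [[26,0,-1],[0,0,0],0],
    [[28,0,-1],[0,0,0],0]
  ]
}}

```text
clock: 15.5
tcp_pos: [0.5818, 0.0547, 0.1434]
orientation: [0.001, 0.725, 0.689, -0.0]
wrist_force: [-0.3, -0.9, 2.4]
finger_gap: 0.0001
grip_force: 1.2
```

Emit:
{"api": "step_arm", "payload": {
  "moves": [
    [[0,0,0],[0,0,0],0],
    [[0,0,0],[0,0,0],0],
    [[0,0,0],[0,0,0],0]
  ]
}}

```text
clock: 15.75
tcp_pos: [0.5818, 0.0545, 0.1434]
orientation: [0.001, 0.725, 0.689, -0.0]
wrist_force: [0.7, 0.4, 2.3]
finger_gap: 0.0001
grip_force: 1.1
```

Run:
```python
from h import *
chx()
for n in('wrist','top'):
  im=snap(n,n[0]+'8')
im=cv2.imread('pics/w8.png').astype(int).sum(2); print([(r,int(im[r,312])) for r in range(60,262,8)])
t=cv2.imread('pics/t8.png').astype(int).sum(2); t1=cv2.imread('pics/top1.png').astype(int).sum(2)
d=(t-t1)[170:212,340:378]; print('tray change',[(r+170,c+340,int(d[r,c])) for r in range(0,42,6) for c in range(0,38,6)])
```

```text
chute x,y,z 6.931673471390424 -0.19726861832134202 0.14337580522765156 [0.71667644 0.4264846  2.32774371]
[(60, 629), (68, 629), (76, 629), (84, 629), (92, 630), (100, 700), (108, 694), (116, 362), (124, 364), (132, 568), (140, 569), (148, 569), (156, 575), (164, 571), (172, 572), (180, 567), (188, 367), (196, 365), (204, 369), (212, 633), (220, 633), (228, 375), (236, 377), (244, 347), (252, 343), (260, 347)]
tray change [(170, 340, -84), (170, 346, -5), (170, 352, 3), (170, 358, -7), (170, 364, -10), (170, 370, -2), (170, 376, -8), (176, 340, -115), (176, 346, -9), (176, 352, -7), (176, 358, -4), (176, 364, -8), (176, 370, -4), (176, 376, -3), (182, 340, -97), (182, 346, -245), (182, 352, -263), (182, 358, 1), (182, 364, 2), (182, 370, -3), (182, 376, -2), (188, 340, -74), (188, 346, -280), (188, 352, -181), (188, 358, -20), (188, 364, -43), (188, 370, -1), (188, 376, -3), (194, 340, -69), (194, 346, -323), (194, 352, -250), (194, 358, 69), (194, 364, 68), (194, 370, -3), (194, 376, -5), (200, 340, 130), (200, 346, -240), (200, 352, -218), (200, 358, -10), (200, 364, 0), (200, 370, -13), (200, 376, -8), (206, 340, -150), (206, 346, -210), (206, 352, -210), (206, 358, -4), (206, 364, -9), (206, 370, -10), (206, 376, -5)]
```

Emit:
{"api": "step_arm", "payload": {
  "moves": [
    [[-10,0,-10],[0,0,0],0],
    [[-20,0,-40],[0,0,0],10],
    [[-40,0,-80],[0,0,0],30],
    [[-80,0,-100],[0,0,0],60],
    [[-120,0,-100],[0,0,-1.5],60],
    [[-160,0,-100],[0,0,-1.5],60],
    [[-160,0,-100],[0,0,-1.5],60],
    [[-160,0,-100],[0,0,-1.5],60]
  ]
}}

```text
clock: 16.52
tcp_pos: [0.5728, -0.1096, 0.2441]
orientation: [0.001, 0.539, 0.842, -0.001]
wrist_force: [0.8, 0.2, -0.1]
finger_gap: 0.0599
grip_force: 0.0
```

Emit:
{"api": "step_arm", "payload": {
  "moves": [
    [[0,0,0],[0,0,-1.0],60],
    [[0,0,0],[0,0,-1.0],60],
    [[0,0,0],[0,0,-1.0],60],
    [[0,0,0],[0,0,-1.0],60],
    [[0,0,0],[0,0,-1.0],60],
    [[0,0,0],[0,0,-1.0],60],
    [[0,0,0],[0,0,-1.0],60],
    [[0,0,0],[0,0,-1.0],60]
  ]
}}

```text
clock: 17.18
tcp_pos: [0.5728, -0.1063, 0.2441]
orientation: [0.0, 0.067, 0.998, -0.001]
wrist_force: [0.4, -1.3, 0.1]
finger_gap: 0.0602
grip_force: 0.0
```

Run:
```python
from h import *
chx(); u=np.array([np.cos(np.radians(87)),np.sin(np.radians(87))]); 
print(telemetry.get_state()['joint_pos'])
go([*(np.array([.5812,.0476])-.15*u),.17],-93)
```

```text
chute x,y,z -154.1301418383613 0.29350668913290556 0.24405776763162926 [ 0.38681544 -1.25772325  0.05014228]
[-0.32006312  0.32068874  0.16442003  1.41327891 -0.00203147 -0.18608431]
shift [ 0.1  4.3 74. ] rot [-2.000e-03 -1.000e-03 -1.652e+00]
```

Emit:
{"api": "step_arm", "payload": {
  "moves": [
    [[0,4,0],[0,0,-0.95],60],
    [[0,4,0],[0,0,-0.95],60],
    [[0,4,0],[0,0,-0.95],60],
    [[0,4,0],[0,0,-0.95],60],
    [[0,4,0],[0,0,-0.95],60],
    [[0,4,0],[0,0,-0.95],60],
    [[0,4,0],[0,0,-0.95],60],
    [[0,4,0],[0,0,-0.95],60]
  ]
}}

```text
clock: 17.85
tcp_pos: [0.5734, -0.1023, 0.244]
orientation: [-0.0, -0.397, 0.918, -0.001]
wrist_force: [-0.3, -0.6, 0.2]
finger_gap: 0.0599
grip_force: 0.0
```

Emit:
{"api": "step_arm", "payload": {
  "moves": [
    [[0,0,30],[0,0,-0.7],60],
    [[0,0,60],[0,0,-0.7],60],
    [[0,0,80],[0,0,-0.7],60],
    [[0,0,90],[0,0,-0.7],60],
    [[0,0,90],[0,0,-0.7],60],
    [[0,0,90],[0,0,-0.7],60],
    [[0,0,90],[0,0,-0.7],60],
    [[0,0,90],[0,0,-0.7],60]
  ]
}}

```text
clock: 18.52
tcp_pos: [0.5738, -0.1023, 0.154]
orientation: [-0.0, -0.684, 0.729, -0.001]
wrist_force: [-0.1, -0.3, 0.2]
finger_gap: 0.0595
grip_force: 0.0
```

Run:
```python
from h import *
chx(); im=snap('wrist','w9')
cv2.imwrite('pics/w9c.png',cv2.resize(im[80:280,190:450,::-1],None,fx=3,fy=3,interpolation=cv2.INTER_CUBIC))
```

```text
chute x,y,z -150.09209032436382 -0.4186146269256908 0.15395388609274405 [-0.13491875 -0.32580443  0.21757878]
```

View pics/w9c.png

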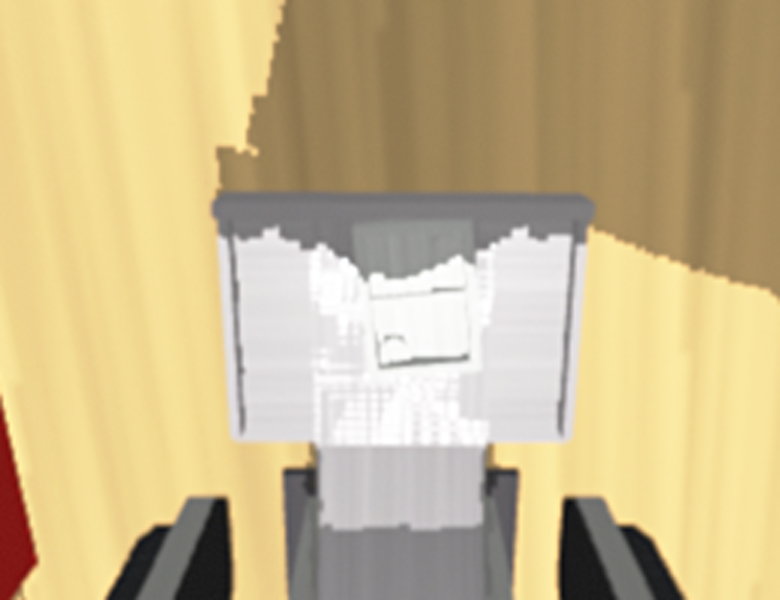

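The last picture shows the cover in the tray, hollow side up, against the stop. The outer top corners are near (353,222) and (474,220) and the hollow's lower corners near (379,367) and (469,361). It is slightly turned.

Run:
```python
from h import *
T=np.load('pics/w9.npy'); u=np.array([np.cos(np.radians(87)),np.sin(np.radians(87))]);n=np.array([-u[1],u[0]]);L=np.array([.5812,.0476])
f=lambda l:[(190+(x+.5)/3-.5,80+(y+.5)/3-.5) for x,y in l]
names=['TL','TR','iBL','iBR','R300']
p=px2w('wrist',f([(353,222),(474,220),(379,367),(469,361),(477,300)]),.018,T)
for k,q in zip(names,p): print(k,(1000*(q[:2]-L)@u).round(1),(1000*(q[:2]-L)@n).round(1))
im=cv2.imread('pics/w9.png').astype(int)
g=im.sum(2)
for r in (158,163,168,172,176,180,184,188,192,196,200,204,207): print(r,g[r,306:354:1].tolist())
```

```text
TL -178.5 -14.9
TR -178.8 29.4
iBL -122.1 -6.2
iBR -124.2 28.5
R300 -148.6 31.1
158 [370, 401, 434, 443, 441, 447, 449, 448, 448, 450, 447, 446, 448, 453, 461, 458, 455, 447, 444, 446, 454, 459, 456, 453, 459, 457, 445, 442, 439, 438, 441, 445, 444, 442, 446, 449, 456, 453, 439, 441, 441, 421, 380, 373, 387, 383, 384, 390]
163 [361, 382, 419, 441, 443, 441, 448, 454, 454, 452, 453, 449, 442, 451, 473, 466, 461, 453, 445, 447, 454, 459, 457, 453, 455, 458, 451, 444, 441, 444, 455, 455, 457, 451, 452, 449, 446, 444, 430, 439, 437, 428, 464, 558, 587, 592, 635, 698]
168 [719, 666, 517, 432, 433, 437, 440, 455, 453, 448, 447, 449, 445, 448, 460, 468, 465, 457, 450, 441, 449, 453, 455, 451, 446, 448, 440, 424, 459, 580, 697, 706, 702, 732, 757, 755, 755, 749, 729, 732, 695, 646, 616, 673, 681, 685, 720, 743]
172 [759, 756, 732, 686, 614, 466, 480, 684, 765, 765, 764, 735, 568, 480, 496, 519, 512, 504, 507, 573, 682, 703, 707, 732, 760, 763, 759, 754, 752, 753, 755, 755, 755, 754, 752, 750, 751, 754, 746, 731, 746, 745, 734, 724, 707, 705, 731, 747]
176 [762, 755, 720, 729, 750, 752, 735, 
[... 1464 characters left out ...]
 734, 746, 747, 710, 640, 717, 723, 682, 607, 616, 597, 559, 503, 483, 460, 414, 410, 417, 419, 421, 426, 433, 438, 445, 446, 456, 481, 505, 529, 538, 540, 559, 592, 627, 686, 732, 744, 738, 713, 682, 687, 694]
204 [691, 683, 686, 688, 702, 737, 754, 746, 743, 744, 744, 744, 747, 749, 749, 749, 746, 749, 752, 750, 747, 745, 744, 746, 746, 752, 754, 751, 749, 756, 759, 759, 755, 743, 748, 754, 747, 718, 703, 702, 703, 701, 692, 678, 674, 677, 684, 685]
207 [733, 715, 709, 720, 732, 741, 747, 739, 736, 733, 738, 743, 746, 743, 745, 742, 732, 746, 762, 760, 748, 744, 749, 754, 747, 744, 748, 748, 751, 752, 754, 751, 737, 712, 717, 717, 709, 688, 674, 673, 682, 686, 676, 669, 670, 680, 685, 687]
```

Run:
```python
from h import *
T=np.load('pics/w9.npy'); u=np.array([np.cos(np.radians(87)),np.sin(np.radians(87))]);n=np.array([-u[1],u[0]]);L=np.array([.5812,.0476])
p=px2w('wrist',[(307.3,158),(311.3,198),(347.5,158),(349.6,198),(316,197),(346,195),(315,180),(345,180)],.018,T)[:,:2]
c=1000*np.c_[(p-L)@u,(p-L)@n]; print(c.round(1).tolist())
for i in(0,2): d=c[i+1]-c[i]; print('angle rel',np.degrees(np.arctan2(d[1],d[0])))
```

```text
[[-173.7, -15.0], [-127.1, -11.6], [-173.3, 29.3], [-126.6, 32.7], [-128.2, -6.1], [-130.3, 28.4], [-148.5, -7.0], [-148.2, 27.0]]
angle rel 4.192641110835763
angle rel 4.089412535236854
```

Run:
```python
from h import *
u=np.array([np.cos(np.radians(87)),np.sin(np.radians(87))]);n=np.array([-u[1],u[0]]);L=np.array([.5812,.0476])
go([*(L-.1495*u+.009*n),-.022],-88.9); chx()
```

```text
shift [ -0.7   9.8 176.1] rot [-0.001 -0.002 -0.082]
chute x,y,z -149.95196992049648 -0.5942350482749498 0.1540741873719758 [-0.95376655 -0.43978131  0.48833475]
```

Emit:
{"api": "step_arm", "payload": {
  "moves": [
    [[0,10,30],[0,0,-0.08],62],
    [[0,10,70],[0,0,-0.08],62],
    [[0,10,110],[0,0,-0.08],62],
    [[0,10,140],[0,0,-0.08],62],
    [[0,10,158],[0,0,-0.08],62],
    [[0,10,168],[0,0,-0.08],62],
    [[0,10,173],[0,0,-0.08],62],
    [[0,10,175],[0,0,-0.08],62]
  ]
}}

```text
clock: 19.23
tcp_pos: [0.5645, -0.1015, -0.0213]
orientation: [0.0, 0.714, -0.7, 0.001]
wrist_force: [-0.2, -0.7, -0.9]
finger_gap: 0.0619
grip_force: 0.0
```

Emit:
{"api": "step_arm", "payload": {
  "moves": [
    [[0,0,0],[0,0,0],52],
    [[0,0,0],[0,0,0],48],
    [[0,0,0],[0,0,0],44],
    [[0,0,0],[0,0,0],38],
    [[0,0,0],[0,0,0],38],
    [[0,0,0],[0,0,0],38],
    [[0,0,0],[0,0,0],38]
  ],
  "grip_force": 30
}}

```text
clock: 19.82
tcp_pos: [0.5657, -0.1017, -0.0195]
orientation: [-0.0, 0.714, -0.7, 0.003]
wrist_force: [-0.3, -0.1, 7.0]
finger_gap: 0.0427
grip_force: 30.6
```

Emit:
{"api": "step_arm", "payload": {
  "moves": [
    [[0,0,-10],[0,0,0],38],
    [[0,0,-40],[0,0,0],38],
    [[0,0,-80],[0,0,0],38],
    [[0,0,-120],[0,0,0],38],
    [[40,5,-150],[0,0,-0.07],38],
    [[80,15,-160],[0,0,-0.07],38],
    [[120,20,-160],[0,0,-0.07],38],
    [[150,25,-160],[0,0,-0.07],38]
  ]
}}

```text
clock: 20.48
tcp_pos: [0.5427, -0.2536, 0.1421]
orientation: [0.0, 0.738, -0.674, 0.003]
wrist_force: [1.0, -0.1, -1.0]
finger_gap: 0.0431
grip_force: 30.7
```

Emit:
{"api": "step_arm", "payload": {
  "moves": [
    [[0,0,0],[0,0,0],38],
    [[0,0,0],[0,0,0],38]
  ]
}}

```text
clock: 20.65
tcp_pos: [0.5414, -0.2535, 0.1396]
orientation: [0.0, 0.737, -0.676, 0.001]
wrist_force: [0.1, 0.7, -0.9]
finger_gap: 0.0428
grip_force: 30.7
```

Run:
```python
from h import *
s=telemetry.get_state(); print(s['tcp_pos'],s['finger_gap'],s['grip_force'])
im=snap('wrist','w10'); T=np.load('pics/w10.npy')
print('expected',w2px('wrist',[.5385,-.3342,.025],T))
sat=im.max(2).astype(int)-im.min(2)
m=((im.min(2)>100)&(sat<70)).astype(np.uint8); n,l,st,c=cv2.connectedComponentsWithStats(m)
for i in range(1,n):
    if st[i,4]>500:
        cs,_=cv2.findContours((l==i).astype(np.uint8),cv2.RETR_EXTERNAL,cv2.CHAIN_APPROX_NONE)
        ap=cv2.approxPolyDP(max(cs,key=cv2.contourArea),5,True)[:,0]
        print(st[i],c[i].round(1),ap.tolist()[:10])
```

```text
[ 0.54143995 -0.25354308  0.13956609] 0.042784861194323044 30.72889745235443
expected [[330.81500265 104.28138412]]
[ 289   52   78  100 7225] [328.3 100.5] [[290, 53], [295, 151], [362, 150], [366, 53]]
[  98   92   75   38 2208] [134.1 108.9] [[98, 92], [108, 129], [149, 127], [172, 114], [162, 95]]
[  270   206    94   141 10416] [317.  270.6] [[282, 206], [284, 275], [270, 321], [274, 344], [306, 346], [312, 334], [333, 339], [340, 308], [360, 304], [362, 209]]
[   0  287   42  110 1608] [  9.3 350.9] [[0, 287], [0, 396], [41, 358], [26, 367]]
[598 339  42  51 882] [621.4 365.1] [[639, 339], [608, 366], [599, 388], [638, 369], [631, 356], [639, 355]]
```

Run:
```python
from h import *
T=np.load('pics/w10.npy'); s=telemetry.get_state()
p=px2w('wrist',[(289.5,52.5),(294.5,151.5),(362.5,150.5),(366.5,52.5)],.025,T); c=p.mean(0); print(p.round(4)[:,:2].tolist(),c)
for i in range(4): d=p[(i+1)%4]-p[i]; print(1000*np.linalg.norm(d),np.degrees(np.arctan2(d[1],d[0])))
im=cv2.imread('pics/w10.png').astype(int).sum(2)
for r in (202,204,206,208,212,220): print(r,im[r,274:372:3].tolist())
q=px2w('wrist',[(281.5,206),(362.5,206)],s['tcp_pos'][2]+.0385,T); t=[totool(x)[0].round(1).tolist() for x in q]; print('cover front in tool',t)
yaw=np.degrees(np.arctan2(*(p[1]-p[0]+p[2]-p[3])[1::-1])); print('plate long dir',yaw)
go([c[0],c[1],.03],yaw-180 if yaw>0 else yaw)
```

```text
[[0.5807, -0.376], [0.5709, -0.2854], [0.502, -0.2924], [0.5103, -0.3821]] [ 0.54097668 -0.33399236  0.025     ]
91.19115393986863 96.14735888881319
69.29704142961693 -174.17049900078337
90.11728860517495 -84.75020866104305
70.72291605167092 4.956881143485557
202 [604, 612, 621, 617, 609, 620, 628, 594, 583, 599, 616, 622, 618, 609, 604, 615, 620, 623, 633, 645, 651, 653, 629, 619, 629, 635, 629, 636, 638, 644, 649, 653, 655]
204 [604, 612, 622, 620, 610, 622, 632, 592, 583, 600, 619, 621, 619, 606, 607, 618, 620, 625, 636, 646, 655, 653, 628, 622, 632, 636, 629, 641, 641, 644, 650, 654, 653]
206 [604, 614, 612, 497, 494, 507, 508, 487, 477, 462, 480, 482, 478, 461, 462, 477, 477, 474, 485, 479, 484, 495, 480, 472, 451, 446, 454, 462, 454, 560, 652, 654, 650]
208 [604, 614, 578, 416, 419, 418, 417, 419, 422, 418, 422, 421, 422, 420, 419, 423, 421, 424, 420, 417, 419, 420, 421, 421, 421, 422, 423, 423, 420, 463, 653, 653, 650]
212 [603, 616, 426, 423, 424, 423, 428, 429, 428, 427, 426, 431, 430, 428, 428, 431, 428, 431, 427, 429, 430, 431, 430, 433, 431, 432, 429, 429, 430, 422, 653, 654, 648]
220 [603, 615, 452, 442, 433, 454, 454, 452, 456, 449, 458, 466, 460, 449, 448, 459, 456, 453, 461, 444, 446, 426, 426, 423, 432, 447, 460, 419, 442, 437, 653, 648, 648]
cover front in tool [[33.8, -19.3, -38.4], [33.8, 22.3, -38.5]]
plate long dir 95.70123325372492
shift [ 81.5   7.8 109.4] rot [-0.001 -0.001 -0.012]
```

Emit:
{"api": "step_arm", "payload": {
  "moves": [
    [[40,4,0],[0,0,-0.008],38],
    [[75,8,10],[0,0,-0.008],38],
    [[81,8,40],[0,0,-0.008],38],
    [[81,8,75],[0,0,-0.008],38],
    [[81,8,105],[0,0,-0.008],38],
    [[81,8,125],[0,0,-0.008],38],
    [[81,8,133],[0,0,-0.008],38],
    [[81,8,133],[0,0,-0.008],38]
  ]
}}

```text
clock: 21.37
tcp_pos: [0.5402, -0.3302, 0.0037]
orientation: [0.0, 0.741, -0.671, -0.002]
wrist_force: [0.3, 1.0, -0.2]
finger_gap: 0.0428
grip_force: 30.7
```

Run:
```python
from h import *
go([.5405,-.334,-.0035],-84.5); s=telemetry.get_state(); print(s['tcp_pos'],s['wrist_force'],s['grip_force'])
```

```text
shift [3.8 0.  7.2] rot [0.003 0.002 0.004]
[ 0.54017477 -0.33021771  0.00374112] [ 0.27114722  0.95259038 -0.23032982] 30.719808340072632
```

Emit:
{"api": "step_arm", "payload": {
  "moves": [
    [[3,0,0],[0,0,0],38],
    [[3,0,2],[0,0,0],38],
    [[3,0,4],[0,0,0],38],
    [[3,0,5],[0,0,0],38],
    [[3,0,5],[0,0,0],38]
  ]
}}

```text
clock: 21.78
tcp_pos: [0.5422, -0.3363, 0.0019]
orientation: [0.0, 0.741, -0.672, 0.002]
wrist_force: [0.1, 0.1, -0.5]
finger_gap: 0.0426
grip_force: 30.7
```

Emit:
{"api": "step_arm", "payload": {
  "moves": [
    [[0,0,1],[0,0,0],38],
    [[0,0,1],[0,0,0],38]
  ]
}}

```text
clock: 21.95
tcp_pos: [0.5418, -0.3361, 0.0003]
orientation: [0.0, 0.741, -0.672, 0.001]
wrist_force: [-0.6, 0.7, -0.8]
finger_gap: 0.0428
grip_force: 30.7
```

Emit:
{"api": "step_arm", "payload": {
  "moves": [
    [[0,0,1],[0,0,0],38],
    [[0,0,1],[0,0,0],38]
  ]
}}

```text
clock: 22.12
tcp_pos: [0.5416, -0.3361, -0.001]
orientation: [0.0, 0.741, -0.672, 0.001]
wrist_force: [-0.2, 0.2, -0.8]
finger_gap: 0.0429
grip_force: 30.7
```

Emit:
{"api": "step_arm", "payload": {
  "moves": [
    [[-2,1,1],[0,0,0],38],
    [[-2,1,2],[0,0,0],38],
    [[-2,1,2],[0,0,0],38]
  ]
}}

```text
clock: 22.37
tcp_pos: [0.5404, -0.3339, -0.0025]
orientation: [0.0, 0.741, -0.672, 0.001]
wrist_force: [-0.5, 1.9, 3.4]
finger_gap: 0.0423
grip_force: 31.1
```

Emit:
{"api": "step_arm", "payload": {
  "moves": [
    [[0,0,1],[0,0,0],38],
    [[0,0,1],[0,0,0],38]
  ]
}}

```text
clock: 22.53
tcp_pos: [0.5404, -0.3339, -0.0025]
orientation: [0.0, 0.741, -0.672, 0.001]
wrist_force: [-4.3, 2.7, 9.3]
finger_gap: 0.0426
grip_force: 31.7
```

Emit:
{"api": "step_arm", "payload": {
  "moves": [
    [[0,0,1],[0,0,0],38],
    [[0,0,1],[0,0,0],38]
  ]
}}

```text
clock: 22.7
tcp_pos: [0.5405, -0.334, -0.0026]
orientation: [0.0, 0.741, -0.672, 0.001]
wrist_force: [-4.2, 3.2, 14.9]
finger_gap: 0.0426
grip_force: 32.3
```

Contact. I'll release, rise, back off and measure the placement.

Emit:
{"api": "step_arm", "payload": {
  "moves": [
    [[0,0,-1],[0,0,0],46],
    [[0,0,-1],[0,0,0],54],
    [[0,0,-1],[0,0,0],60],
    [[0,0,-1],[0,0,0],62],
    [[0,0,-25],[0,0,0],62],
    [[0,0,-60],[0,0,0],62],
    [[-25,0,-100],[0,0,0],62],
    [[-60,0,-130],[0,0,0],62]
  ]
}}

```text
clock: 23.37
tcp_pos: [0.5359, -0.2835, 0.1201]
orientation: [0.0, 0.74, -0.673, 0.002]
wrist_force: [0.4, -0.4, 0.0]
finger_gap: 0.0619
grip_force: 0.0
```

Emit:
{"api": "step_arm", "payload": {
  "moves": [
    [[0,0,0],[0,0,0],62],
    [[0,0,0],[0,0,0],62],
    [[0,0,0],[0,0,0],62]
  ]
}}

```text
clock: 23.62
tcp_pos: [0.5353, -0.2813, 0.1179]
orientation: [0.0, 0.741, -0.672, 0.001]
wrist_force: [-0.3, 0.1, -0.3]
finger_gap: 0.0623
grip_force: 0.0
```

Run:
```python
from h import *
im=snap('wrist','w11'); T=np.load('pics/w11.npy')
c=w2px('wrist',[.5405,-.334,.03],T)[0]; print(c)
g=im.astype(int).sum(2); x0,y0=int(c[0]),int(c[1])
for r in range(y0-70,y0+72,6): print(r,g[r,x0-56:x0+58:3].tolist())
```

```text
[320.40073924 135.99433259]
65 [117, 117, 120, 117, 119, 120, 120, 117, 119, 122, 122, 124, 125, 119, 80, 77, 75, 73, 84, 74, 79, 76, 74, 73, 77, 79, 74, 74, 81, 78, 79, 76, 76, 76, 80, 76, 78, 78]
71 [117, 120, 122, 122, 119, 116, 123, 121, 122, 123, 123, 117, 113, 71, 75, 75, 73, 76, 75, 81, 74, 77, 73, 76, 77, 79, 73, 76, 77, 77, 77, 76, 83, 78, 71, 80, 79, 74]
77 [119, 117, 118, 120, 120, 124, 120, 124, 121, 119, 116, 74, 77, 71, 72, 82, 74, 76, 72, 70, 75, 69, 80, 73, 77, 75, 70, 74, 76, 76, 73, 80, 80, 78, 78, 77, 77, 77]
83 [120, 113, 116, 120, 117, 281, 616, 615, 554, 331, 339, 353, 352, 348, 348, 354, 352, 347, 345, 343, 355, 383, 379, 381, 380, 384, 384, 383, 380, 382, 398, 430, 268, 77, 76, 78, 75, 77]
89 [125, 116, 120, 116, 115, 331, 762, 748, 549, 499, 502, 499, 499, 500, 500, 498, 497, 491, 495, 493, 495, 495, 489, 488, 489, 498, 496, 494, 496, 498, 499, 501, 236, 76, 73, 76, 78, 73]
95 [118, 121, 118, 124, 117, 223, 757, 481, 494, 495, 497, 501, 494, 496, 497, 492, 487, 489, 492, 492, 488, 488, 488, 485, 486, 491, 495, 498, 497, 492, 491, 496, 207, 74, 78, 74, 76, 75]
[... 2629 characters left out ...]
111, 115, 115, 106, 105, 111, 111, 101, 62, 55, 61, 63, 57, 62, 64, 63, 66, 65, 59, 59, 66, 69, 63, 66, 62, 69, 67, 69, 67, 68, 75]
191 [117, 116, 125, 114, 119, 123, 119, 120, 124, 122, 122, 121, 119, 122, 127, 126, 125, 124, 116, 96, 99, 106, 125, 127, 120, 132, 129, 128, 127, 132, 77, 72, 69, 67, 71, 71, 69, 68]
197 [118, 121, 123, 119, 119, 121, 116, 118, 123, 123, 121, 120, 126, 123, 123, 123, 124, 122, 126, 121, 122, 127, 125, 129, 130, 129, 124, 126, 126, 131, 130, 129, 120, 97, 91, 64, 69, 74]
203 [117, 118, 118, 115, 123, 122, 123, 119, 122, 122, 121, 120, 121, 120, 123, 125, 125, 120, 124, 123, 124, 126, 129, 129, 131, 126, 121, 126, 134, 127, 132, 130, 129, 125, 128, 127, 130, 89]
```

Run:
```python
from h import *
T=np.load('pics/w11.npy'); im=cv2.imread('pics/w11.png'); g=im.astype(int).sum(2)
def quad(m,z,off=.5):
    cs,_=cv2.findContours(m.astype(np.uint8),cv2.RETR_EXTERNAL,cv2.CHAIN_APPROX_NONE)
    c=max(cs,key=cv2.contourArea)[:,0].astype(float)
    w=px2w('wrist',c,z,T)[:,:2]*1000
    r=cv2.minAreaRect(w.astype(np.float32)); return r
m=np.zeros_like(g); m[76:187,270:370]=g[76:187,270:370]>200
r=quad(m,.025); print('plate',r)
b=cv2.bilateralFilter(g.astype(np.float32),5,30,3)
for t in (470,475,480):
    k=np.zeros_like(g); k[101:176,288:354]=b[101:176,288:354]<t
    k=cv2.morphologyEx(k.astype(np.uint8),cv2.MORPH_OPEN,np.ones((5,5),np.uint8)); print(t,'cover',quad(k,.035),k.sum())
```

```text
plate ((540.984130859375, -334.2447509765625), (72.0477066040039, 92.0453872680664), 6.169625282287598)
470 cover ((539.220458984375, -332.6474609375), (44.53076171875, 60.164920806884766), 6.045897006988525) 3234
475 cover ((539.942626953125, -332.1639404296875), (45.12078857421875, 61.13813781738281), 7.260838508605957) 3375
480 cover ((537.1116943359375, -332.42926025390625), (49.865543365478516, 60.97507095336914), 5.6786017417907715) 3567
```

```bash
python3 -c "
from h import *
print(telemetry.get_state()['wrist_force'],env.hand_in())"
```

```text
the job is handed in; nothing more can be done
[-0.44979068  0.47845509 -0.81611919] None
```

The cover was turned over in the chute and now lies hollow side up on the stage plate, measured about 2 mm off centre and within about 1° of the plate's long side; the job is handed in at about 24 s, result not shown. At the first pick the fingertips pressed on the mat (wrist force about 55 N), because they sit about 35 mm behind the stated TCP.

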